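# Clamp the red-roofed model house in the gluing jig

### The job

Pluck the red-roofed model house from its tray pocket and stand it on the green cutting mat, letting go of it to change your grip. Take it again, stand it in the gluing jig with one of its long sides (eaves) against or right beside the blue fence, between the end stop and the orange pusher, and let go. Then slide the pusher by its black knob until the house is held snug, gable to gable, between pusher and end stop; leave the other houses in the tray.

Things in the scene. Friction and masses are not known exactly. Their poses are not given: they have to be found in the camera images.
- house_red: The loose model house to move, 20 g: white walls 16 mm high, red gabled roof at 45 degrees; 34 mm long (its x, along the ridge) x 24 mm wide (y) x 28 mm high to the ridge. Gable ends (x = +-17 mm) flat up to the ridge. Origin under its centre, z up. Starts upright in any of the four tray pockets, ridge along the tray's x.
- house_grey: A loose model house like house_red (34 x 24 x 28 mm, same axes, origin under its centre) but with a dark grey roof; stays in its tray pocket.
- house_blue: A loose model house like house_red (34 x 24 x 28 mm, same axes, origin under its centre) but with a blue roof; stays in its tray pocket.
- house_yellow: A loose model house like house_red (34 x 24 x 28 mm, same axes, origin under its centre) but with a yellow roof; stays in its tray pocket.
- tray: Fixed grey pocket tray, 190 (x) x 38 (y) mm, origin under its centre. Four 40 x 28 mm pockets in a row at x = -69, -23, 23, 69 mm, floor at z = 4 mm. Ribs 6 mm thick, up to z = 26 mm, close both ends of each pocket, so fingers fit only across the house's width (tray y); its long sides have sills only, 5 mm thick, up to z = 7 mm.
- mat: Green cutting mat with a pale grid, fixed, 220 (x) x 150 (y) x 3 mm; origin under its centre, top 3 mm above the table.
- jig: Fixed gluing jig: white base board 100 (x) x 270 (y) x 10 mm, origin under its centre. On it a blue fence along y (face at x = 12 mm looking to -x, y = 35 to 122 mm, top at z = 34 mm), a blue end stop (face at y = 108 mm looking to -y, 40 mm wide, top at z = 34 mm) and an orange pusher sliding along y on the line x = 0.
- jig_corner (a point): The inner bottom corner of the jig, where fence face, stop face and base top meet: jig (12, 108, 10) mm; its axes are the jig's. The house belongs with its ridge along the jig's y; seated and clamped its origin is at (-12, -17, 0) mm from here.
- slide (a joint): Travel of the pusher in m along the jig's +y, 0 (far from the stop) to 0.130; it stays where it is left (1.5 N friction). Its front face, 24 mm wide and 22 mm high, is at jig y = -40 mm + travel, so it meets a 34 mm long house that touches the stop at travel 0.114.
- slide_knob (a point): Centre of the top of the pusher's black square knob, 20 x 20 mm, 36 mm high, its top 54 mm above the table; it stands 60 mm behind the pusher's front face (axes as the jig's). That face is a plate 8 mm thick, top 32 mm above the table; between it and the knob the carriage's top is 18 mm above the table.

How it is judged:
By the outcome, as a careful person would: the job done as asked, in the order asked, and still so for the second after the job is handed in, with the robot touching nothing.
It also fails if it takes over 72 s, if anything falls off the work surface, if the arm or the gripper's body presses on something with over 40 N, if the wrist force passes 120 N, or if a joint passes its speed limit or range.

### The arm

A 6-joint arm with a two-finger parallel gripper is mounted at the origin on the work surface. World frame = base frame: x ahead of the robot, y to its left, z up, the work surface at z = 0. Lengths are in m, angles in rad, forces in N, time in s.
With the tool pointing down it reaches from about 0.35 to 0.95 m from the base axis. Payload 17.4 kg.
Tool frame: the origin (TCP) lies midway between the tips of the shut fingers; the grasp point (between the pads) lies 19 mm behind it; z points along the fingers, y is the line along which they close (so a half turn about z gives the same grasp; the last joint's range is limited). The gripper opens to 93 mm and grips with 3 to 60 N. Pads are 15 mm wide; open, the fingers measure 128 mm over their backs; the gripper's body (75 mm by 188 mm) begins 65 mm behind the grasp point.
Start: joints at [-0.038, 0.116, 1.442, -0, 1.584, -0.038], TCP at [0.675, -0, 0.219] pointing down, gripper open.
Joint ranges: [-2.83, 2.83], [-0.83, 2.19], [0.07, 2.5], [-1.14, 4.28], [0.01, 3], [-2.97, 2.97]. Speed limits (rad/s): [1.89, 1.89, 2.22, 3.14, 3.14, 3.14].

### API

Orientations are given as [roll, pitch, yaw] about the fixed x, y, z axes, in that order (R = Rz(yaw) Ry(pitch) Rx(roll)).
In Python, from workcell import env gives the robot as it stands. The module is installed in compiled form; this text tells all that it offers.
- The arm moves only by the tool arm_command, never from a script. Its argument "commands" is one flat list of numbers, 7 for each row, row after row: the shift along the tool's x, y, z in units of 250 mm (1.0 is 250 mm), then the turn, a rotation vector about the tool's x, y, z in units of 180 degrees (1.0 is 180 degrees), then the opening, from 0 (shut) to 1 (fully open). In form: [tx, ty, tz, ax, ay, az, gripper, tx, ty, tz, ax, ay, az, gripper, ...]. A call has exactly 10 rows; each row shifts and turns the commanded pose from where the row before left it, along the tool's axes as they then stand; what a row does not reach is not made up. A row lasts 1/12 s, in which the tool goes at most 41.7 mm and 7.16 degrees, less where a joint would pass 70% of its speed; a pose out of reach is approached as far as the arm can. A call with a number of a shift or a turn outside -1 to 1 is refused whole. A call with a gripper value outside its range is refused whole. The fingers move at their own pace and stop on an object; "force" is the grip in N (left out, the last holds). Time passes only in rows, so rows that do not move let the fingers close, or fill a call up. It gives the time, the measured TCP pose, the force, the opening and the grip force at its end, in the units of the state.
- env.get_state(): the state, without advancing time (a new reading comes with each control period).
- env.read_camera(name): name is "scene" or "side" or "wrist"; returns the picture (384x512x3 uint8, blue, green, red); there is no depth.
- env.calibration(name): a dict with "intrinsics" (3x3 intrinsics, pixels), "extrinsics" (4x4, takes a point from camera to world coordinates). Camera axes: x right, y down, z forward; pixel columns grow to the right and rows downward; lengths in m; the calibration is good to about 2 mm. A picture is of the moment at which its call begins: read the wrist's pose just before it. calibration takes no time and is no camera call; for the wrist camera it gives the pose at the moment of the call.
- env.hand_in(): hands the job in; it is judged then, once.
The state is a dict: "clock": time; "q": joint angles; "joint_velocities": joint speeds; "joint_efforts": joint torques, N m; "position": TCP position; "tcp_rot": TCP orientation; "contact_force": force on the tool from outside, world axes, zero at the start; "moment": the same for the moment, N m; "finger_gap": finger opening in m; "finger_force": force on a finger pad.
Only numpy, scipy, OpenCV 4.12 (cv2) and the standard library are available. Lean on these libraries where they do the work, as an engineer would, in place of code of your own. Each camera call takes 0.05 s, during which the arm holds its last target. There are 200 camera calls.

## Working session

There is one attempt and no reset: what is moved stays moved. The work goes in short steps, Python scripts to look and compute and a tool call to move; the robot and the scene stay as the last step left them, time stands still between calls to the robot, and variables do not carry over. Pictures are saved under pics/ and viewed, at most 10 in all, crops included, and the job is handed in when it is done.

Besides the shell and the picture viewer there is one more tool, called after "Call:" as a command line: name --argument value ..., lists and objects as JSON in quotes. arm_command: Moves the arm, as the interface text tells. Its arguments: {"type":"object","properties":{"commands":{"type":"array"},"force":{"type":"number"}},"required":["commands"]}

```bash
mkdir -p pics; python3 - <<'E'
from workcell import env
import cv2,numpy as np
s=env.get_state();print(s['clock'],s['position'],s['tcp_rot'],s['finger_gap'])
for n in ["scene","side","wrist"]:
    c=env.calibration(n);print(n,np.round(c['intrinsics'],1).tolist(),np.round(c['extrinsics'],4).tolist())
    im=env.read_camera(n);cv2.imwrite(f"pics/{n}0.png",im)
a=cv2.imread("pics/scene0.png");b=cv2.imread("pics/side0.png")
cv2.imwrite("pics/both.png",cv2.resize(np.vstack([a,b]),None,fx=0.78,fy=0.78))
E
```

```text
0.0 [6.74796876e-01 7.76677982e-06 2.17889112e-01] [-3.14042176e+00 -4.49396308e-05  1.57078122e+00] 0.09309756016793656
scene [[410.1, 0.0, 251.4], [0.0, 410.1, 199.6], [0.0, 0.0, 1.0]] [[0.0042, 0.5338, -0.8456, 1.4435], [0.9998, 0.0143, 0.014, -0.0481], [0.0196, -0.8455, -0.5337, 0.6283], [0.0, 0.0, 0.0, 1.0]]
side [[349.2, 0.0, 251.7], [0.0, 349.2, 194.4], [0.0, 0.0, 1.0]] [[-0.9478, -0.2388, 0.2112, 0.4002], [-0.3186, 0.6879, -0.6521, 0.4533], [0.0104, -0.6854, -0.7281, 0.6172], [0.0, 0.0, 0.0, 1.0]]
wrist [[342.9, 0.0, 254.5], [0.0, 342.9, 188.9], [0.0, 0.0, 1.0]] [[1.0, 0.0009, -0.0002, 0.6745], [0.0008, -0.9549, -0.297, 0.0833], [-0.0005, 0.297, -0.9549, 0.3835], [0.0, 0.0, 0.0, 1.0]]
```

View pics/scene0.png

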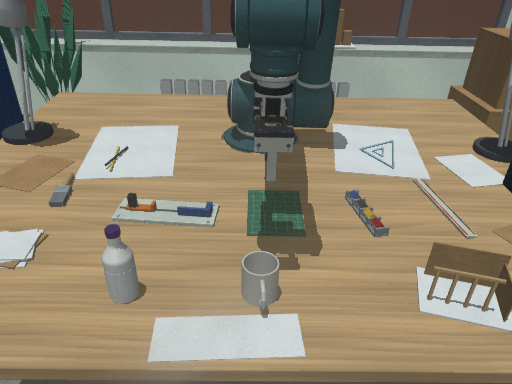

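View pics/side0.png

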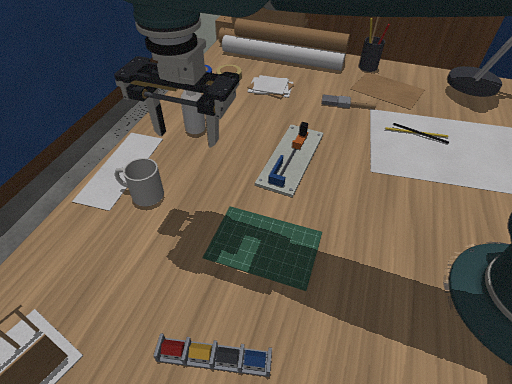

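```bash
cat > h.py <<'E'
from workcell import env
import cv2,numpy as np,json
def at(c,uv,z):
    K=np.array(c['intrinsics']);E=np.array(c['extrinsics'])
    d=E[:3,:3]@np.linalg.solve(K,np.array([uv[0],uv[1],1.]));o=E[:3,3]
    return o+d*(z-o[2])/d[2]
def tri(obs):  # list of (calib,uv): least-squares point, residual
    A=np.zeros((3,3));b=np.zeros(3);L=[]
    for c,uv in obs:
        K=np.array(c['intrinsics']);E=np.array(c['extrinsics'])
        d=E[:3,:3]@np.linalg.solve(K,np.array([uv[0],uv[1],1.]));d/=np.linalg.norm(d);o=E[:3,3]
        P=np.eye(3)-np.outer(d,d);A+=P;b+=P@o;L.append((P,o))
    p=np.linalg.solve(A,b);return p,max(np.linalg.norm(P@(p-o)) for P,o in L)
def snap(n):
    c=env.calibration('wrist');c={k:np.array(v).tolist() for k,v in c.items()}
    im=env.read_camera('wrist');cv2.imwrite(f'pics/{n}.png',im);json.dump(c,open(f'pics/{n}.json','w'))
    return im
def cal(n): return json.load(open(f'pics/{n}.json'))
def st():
    s=env.get_state();print(round(s['clock'],2),np.round(s['position'],4),np.round(s['tcp_rot'],3),np.round(s['q'],2),'F',np.round(s['contact_force'],1),'gap',round(float(s['finger_gap']),4),np.round(s['finger_force'],1))
E
python3 - <<'E'
from h import *
c=env.calibration('scene');d=env.calibration('side')
for n,a,b,z in [('tray',(366,214),(213,354),.015),('mat',(275.5,213),(265,247),.003),('jig',(167,212),(290,159),.01),('traynear',(382,228),(173,350),.02),('trayfar',(353,199),(256,361),.02)]:
    print(n,at(c,a,z),at(d,b,z),*tri([(c,a),(d,b)]))
E
```

```text
tray [0.53563122 0.27496218 0.015     ] [0.51985182 0.27856114 0.015     ] [0.52220522 0.27786224 0.00676579] 0.0018061971673111697
mat [0.5191204  0.03358836 0.003     ] [0.50307559 0.03880874 0.003     ] [ 0.5048836   0.03398337 -0.00586639] 0.0010430404461035752
jig [ 0.53188971 -0.25820124  0.01      ] [ 0.52165754 -0.24577949  0.01      ] [ 0.52288441 -0.25886431  0.00169282] 0.00243609364594246
traynear [0.60530619 0.29796853 0.02      ] [0.58379667 0.29539957 0.02      ] [0.58907306 0.2983469  0.01069346] 0.0058878769563753324
trayfar [0.46863568 0.2535828  0.02      ] [0.44867223 0.26765105 0.02      ] [0.44895978 0.26165496 0.00673657] 0.001972419509689826
```

Call:
arm_command --commands '[0.112,-0.05,0,0,0,0,1,0.112,-0.05,0,0,0,0,1,0.112,-0.05,0,0,0,0,1,0.112,-0.05,0,0,0,0,1,0.112,-0.05,0,0,0,0,1,0.112,-0.05,0,0,0,0,1,0.112,-0.05,0,0,0,0,1,0.112,-0.05,0,0,0,0,1,0.112,-0.05,0,0,0,0,1,0.112,-0.05,0,0,0,0,1]'

```text
clock: 0.98
position: [0.5491, 0.2812, 0.2185]
tcp_rot: [-3.141, 0.0, 1.571]
contact_force: [-0.0, -0.5, 0.3]
finger_gap: 0.0929
finger_force: 0.0
```

```bash
python3 - <<'E'
from h import *
env.read_camera('scene');env.read_camera('scene')
st();im=snap('t1')
cv2.imwrite('pics/t1b.png',cv2.resize(im,None,fx=1.5,fy=1.5,interpolation=2))
E
```

```text
1.08 [0.5483 0.2831 0.2185] [-3.141e+00 -1.000e-03  1.574e+00] [ 0.43 -0.01  1.57  0.    1.58  0.43] F [-0.8 -1.  -0.5] gap 0.0929 0.0
```

View pics/t1b.png

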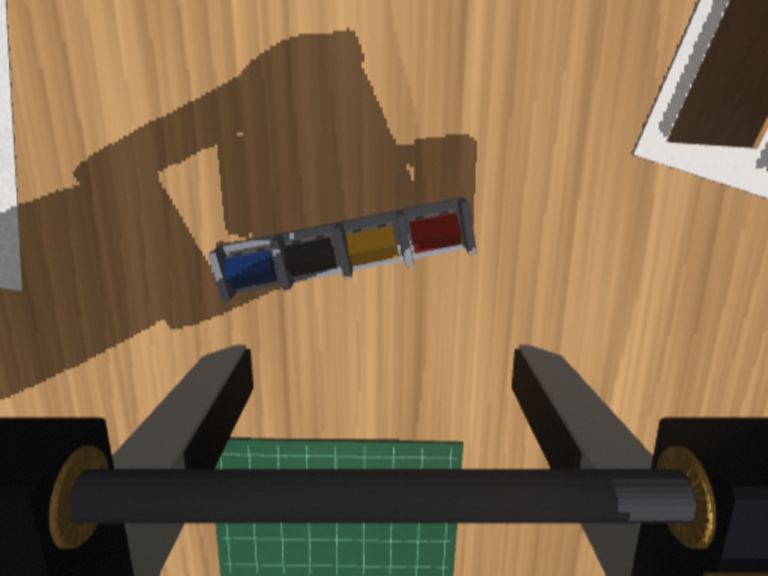

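```bash
cat >> h.py <<'E'
def blob(im,lo,hi):
    h=cv2.cvtColor(im,cv2.COLOR_BGR2HSV);m=cv2.inRange(h,np.array(lo),np.array(hi))
    if lo[0]==0: m|=cv2.inRange(h,np.array((172,)+tuple(lo[1:])),np.array((180,)+tuple(hi[1:])))
    n,l,s,c=cv2.connectedComponentsWithStats(m)
    k=1+np.argmax(s[1:,4]);pts=np.argwhere(l==k)[:,::-1].astype(np.float32)
    return c[k],s[k,4],cv2.minAreaRect(pts),pts
RED=((0,120,40),(8,255,255));YEL=((18,120,40),(32,255,255));BLU=((108,120,20),(125,255,255));ORA=((8,150,60),(16,255,255))
E
python3 - <<'E'
from h import *
im=cv2.imread('pics/t1.png');c=cal('t1')
P=[]
for n,col in [('r',RED),('y',YEL),('b',BLU)]:
    q,a,r,_=blob(im,*col);p=at(c,q,.02);P.append(p);print(n,q,a,r,p)
d=P[0]-P[2];print(np.degrees(np.arctan2(d[1],d[0])),np.linalg.norm(d))
d=P[0]-P[1];print(np.degrees(np.arctan2(d[1],d[0])),np.linalg.norm(d))
a=at(c,(464/1.5,199/1.5),.026);b=at(c,(215/1.5,246/1.5),.026);print(a,b)
E
```

```text
r [290.0091047 154.5599393] 659 ((290.2884521484375, 154.4423065185547), (20.984424591064453, 32.16304397583008), 78.69007110595703) [0.58618948 0.29218749 0.02      ]
y [ 47.47868852 331.78278689] 1220 ((50.380104064941406, 331.2936706542969), (33.20448684692383, 70.05810546875), 10.437475204467773) [0.28448152 0.06115429 0.02      ]
b [165.65635179 179.30456026] 614 ((165.2884521484375, 179.4423065185547), (19.807729721069336, 32.55527877807617), 78.69007110595703) [0.4500998  0.26393993 0.02      ]
11.726134007998741 0.13899038727340976
37.4431261264918 0.38000530876805144
[0.6048559  0.31661756 0.026     ] [0.42907512 0.28252207 0.026     ]
```

Call:
arm_command --commands '[0.036,0.152,0,0,0,0.0395,1,0,0,0.04,0,0,0.0395,1,0,0,0.04,0,0,0.0395,1,0,0,0.04,0,0,0.0395,1,0,0,0.04,0,0,0.0395,1,0,0,0.04,0,0,0.0395,1,0,0,0.04,0,0,0.0395,1,0,0,0.04,0,0,0.0395,1,0,0,0.04,0,0,0.0395,1,0,0,0.04,0,0,0.0395,1]'

```text
clock: 1.97
position: [0.5885, 0.2878, 0.1279]
tcp_rot: [3.141, 0.0, 0.323]
contact_force: [0.6, -0.1, 0.5]
finger_gap: 0.0928
finger_force: 0.0
```

```bash
python3 - <<'E'
from h import *
env.read_camera('scene');env.read_camera('scene')
st();im=snap('t2')
q,a,r,_=blob(im,*RED);print(q,a,r)
cv2.imwrite('pics/t2b.png',cv2.resize(im,None,fx=1.5,fy=1.5,interpolation=2))
E
```

```text
2.07 [0.5878 0.2877 0.1267] [3.141e+00 3.000e-03 3.260e-01] [ 0.42  0.11  1.6  -0.    1.44  1.66] F [ 0.  -0.1 -0.5] gap 0.0934 0.0
[249.65028665 187.22440622] 1221 ((249.4199676513672, 187.55999755859375), (28.991378784179688, 45.396263122558594), 8.13010311126709)
```

View pics/t2b.png

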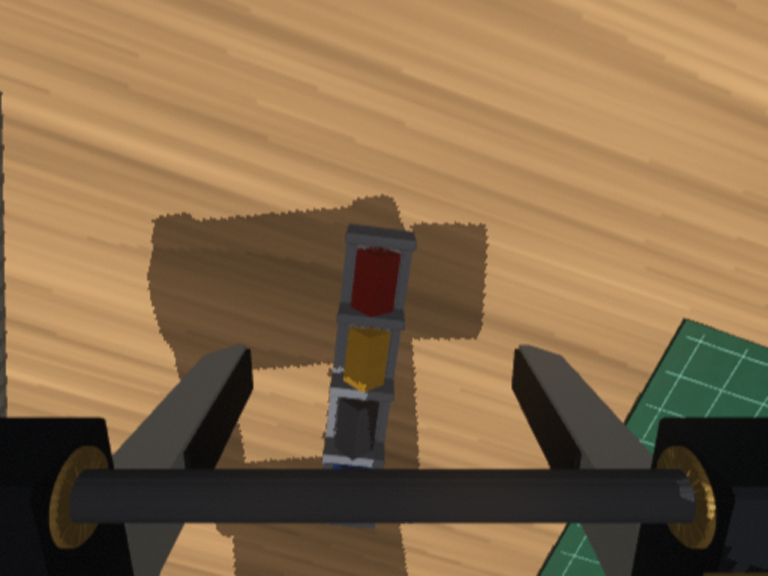

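```bash
python3 - <<'E'
from h import *
c1=cal('t1');c2=cal('t2')
q1=blob(cv2.imread('pics/t1.png'),*RED)[0];i2=cv2.imread('pics/t2.png');q2=blob(i2,*RED)[0]
print(tri([(c1,q1),(c2,q2)]), at(c2,q2,.024))
p,_=tri([(c1,(464/1.5,199/1.5)),(c2,(348/1.5,227/1.5))]);print('rib corner',p,_)
L=[at(c2,(u/1.5,v/1.5),.026) for u,v in [(348,227),(337,308),(331,381),(324,456)]]
R=[at(c2,(u/1.5,v/1.5),.026) for u,v in [(415,235),(403,318),(393,390),(383,461)]]
for X in (L,R):
    X=np.array(X);print(np.round(X,4).tolist(),np.degrees(np.arctan(np.polyfit(X[:,0],X[:,1],1)[0])))
y,_,_,_=blob(i2[100:],*YEL);y=y+[0,100];a=at(c2,q2,.024);b=at(c2,y,.024);d=a-b;print(y,b,np.degrees(np.arctan2(d[1],d[0])),np.linalg.norm(d))
# mat & jig from earlier? mat corners in t1
print([np.round(at(c1,(u/1.5,v/1.5),.003),3).tolist() for u,v in [(221,437),(462,443)]])
E
```

```text
(array([0.58606093, 0.29181027, 0.0201743 ]), np.float64(0.00042126872227838676)) [0.58706136 0.29172992 0.024     ]
rib corner [0.60760887 0.31432557 0.00893341] 7.885921597852696e-05
[[0.6112, 0.3144, 0.026], [0.5662, 0.3065, 0.026], [0.5223, 0.2965, 0.026], [0.4724, 0.2856, 0.026]] 11.825447304866882
[[0.6185, 0.2797, 0.026], [0.5723, 0.2701, 0.026], [0.5283, 0.2607, 0.026], [0.4806, 0.2506, 0.026]] 11.917849715552927
[461.71544715 331.84146341] [0.51596706 0.05720365 0.024     ] 73.1358412451558 0.245065233717415
[[0.411, 0.11, 0.003], [0.618, 0.105, 0.003]]
```

Call:
arm_command --commands '[0,-0.017,0,0,0,0.038,1,0,0,0.07,0,0,0,1,0,0,0.09,0,0,0,1,0,0,0.09,0,0,0,1,0,0,0.08,0,0,0,1,0,0,0.07,0,0,0,1,0,0,0.045,0,0,0,1,0,0,0.02,0,0,0,1,0,0,0,0,0,0,1,0,0,0,0,0,0,1]' --force 10

```text
clock: 2.95
position: [0.5872, 0.2931, 0.0135]
tcp_rot: [-3.141, -0.001, 0.212]
contact_force: [0.6, -0.1, -0.2]
finger_gap: 0.0929
finger_force: 0.0
```

```bash
python3 - <<'E'
from h import *
st();im=snap('t3')
q,a,r,_=blob(im,*RED);print(q,a,r,at(cal('t3'),q,.024))
E
```

```text
2.95 [0.5872 0.2931 0.0135] [-3.141e+00 -1.000e-03  2.120e-01] [ 0.42  0.2   1.69 -0.    1.25  1.78] F [ 0.6 -0.1 -0.2] gap 0.0929 0.0
[257.4160318  255.46969195] 3019 ((258.0, 257.5), (73.0, 46.0), 90.0) [0.58704288 0.29156225 0.024     ]
```

Call:
arm_command --commands '[0,0.004,0.012,0,0,0,1,0,0,0,0,0,0,0.4,0,0,0,0,0,0,0,0,0,0,0,0,0,0,0,0,0,0,0,0,0,0,0,0,0,0,0,0,0,0,0,0,0,0,0,0,0,0,0,0,0,0,0,0,0,0,0,0,0,0,0,0,0,0,0,0]' --force 10

```text
clock: 3.83
position: [0.5868, 0.292, 0.0094]
tcp_rot: [3.142, 0.0, 0.211]
contact_force: [0.1, -0.0, -0.4]
finger_gap: 0.0378
finger_force: 0.0
```

Call:
arm_command --commands '[0,0,0,0,0,0,0,0,0,0,0,0,0,0,0,0,0,0,0,0,0,0,0,0,0,0,0,0,0,0,0,0,0,0,0,0,0,-0.02,0,0,0,0,0,0,-0.05,0,0,0,0,0,0,-0.08,0,0,0,0,0,0,-0.08,0,0,0,0,0,0,-0.05,0,0,0,0]' --force 10

```text
clock: 4.67
position: [0.5875, 0.2923, 0.0828]
tcp_rot: [-3.141, -0.003, 0.21]
contact_force: [-0.3, -0.0, -0.5]
finger_gap: 0.0237
finger_force: 10.0
```

```bash
python3 - <<'E'
from h import *
st();im=snap('t4')
q,a,r,_=blob(im,*RED);print(q,a,r)
cv2.imwrite('pics/t4.png',im)
E
```

```text
4.67 [0.5875 0.2923 0.0828] [-3.141e+00 -3.000e-03  2.100e-01] [0.42 0.14 1.64 0.   1.36 1.78] F [-0.3 -0.  -0.5] gap 0.0237 10.0
[254.5185068  258.61372983] 3161 ((254.5, 262.5), (48.99999237060547, 72.99998474121094), 0.0)
```

View pics/t4.png

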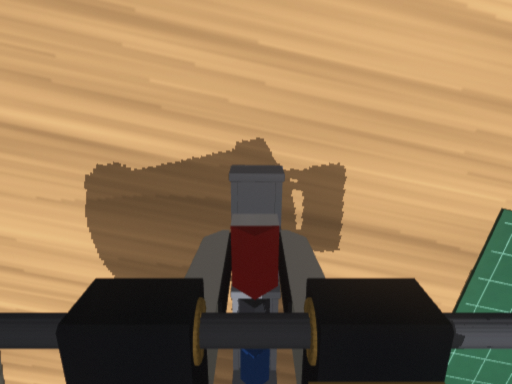

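Call:
arm_command --commands '[-0.031,0.058,0,0,0,0,0,-0.062,0.116,0,0,0,0,0,-0.062,0.116,0,0,0,0,0,-0.062,0.116,0,0,0,0,0,-0.062,0.116,0,0,0,0,0,-0.062,0.116,0,0,0,0,0,-0.062,0.116,0,0,0,0,0,-0.062,0.116,0,0,0,0,0,-0.031,0.058,0,0,0,0,0,0,0,0,0,0,0,0]'

```text
clock: 5.55
position: [0.5133, 0.0367, 0.0794]
tcp_rot: [3.141, -0.0, 0.208]
contact_force: [-0.5, 0.9, -0.1]
finger_gap: 0.0243
finger_force: 10.0
```

```bash
python3 - <<'E'
from h import *
st();im=snap('t5')
E
```

```text
5.55 [0.5133 0.0367 0.0794] [ 3.141 -0.     0.208] [ 0.02 -0.17  1.95 -0.    1.36  1.39] F [-0.5  0.9 -0.1] gap 0.0243 10.0
```

View pics/t5.png

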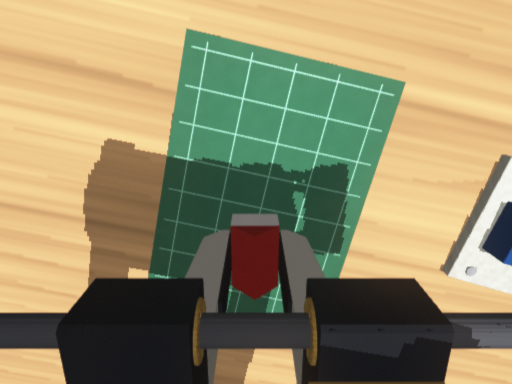

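Call:
arm_command --commands '[0,0,0.03,0,0,0,0,0,0,0.05,0,0,0,0,0,0,0.06,0,0,0,0,0,0,0.06,0,0,0,0,0,0,0.05,0,0,0,0,0,0,0.02,0,0,0,0,0,0,0.012,0,0,0,0,0,0,0,0,0,0,0,0,0,0,0,0,0,0,0,0,0,0,0,0,0]'

```text
clock: 6.43
position: [0.5143, 0.0394, 0.0091]
tcp_rot: [3.141, -0.0, 0.211]
contact_force: [-0.3, 1.1, -0.2]
finger_gap: 0.0238
finger_force: 10.0
```

Call:
arm_command --commands '[0,0,0,0,0,0,0.6,0,0,0,0,0,0,0.6,0,0,0,0,0,0,0.6,0,0,0,0,0,0,0.6,0,0,0,0,0,0,0.6,0,0,-0.04,0,0,0,1,0,0,-0.08,0,0,0,1,0,0,-0.1,0,0,0,1,0,0,-0.1,0,0,0,1,0,0,-0.1,0,0,0,1]'

```text
clock: 7.27
position: [0.5139, 0.0393, 0.1159]
tcp_rot: [3.142, -0.0, 0.211]
contact_force: [1.0, 0.5, 0.3]
finger_gap: 0.0847
finger_force: 0.0
```

```bash
python3 - <<'E'
from h import *
env.read_camera('scene')
st();im=snap('t6')
q,a,r,_=blob(im,*RED);print(q,a,r,at(cal('t6'),q,.023))
E
```

```text
7.32 [0.5157 0.0393 0.1212] [ 3.14  -0.006  0.211] [ 0.03 -0.19  1.9  -0.    1.43  1.39] F [ 1.  -0.1  5.8] gap 0.0889 0.0
[254.04867987 193.04372937] 1212 ((254.0, 193.5), (45.0, 28.0), 90.0) [0.51361038 0.03923232 0.023     ]
```

Call:
arm_command --commands '[0,0,0.02,0,0,-0.0395,1,0,0,0.02,0,0,-0.0395,1,0,0,0.02,0,0,-0.0395,1,0,0,0.02,0,0,-0.0395,1,0,0,0.02,0,0,-0.0395,1,0,0,0.02,0,0,-0.0395,1,0,0,0.02,0,0,-0.0395,1,0,0,0.02,0,0,-0.0395,1,0,0,0.02,0,0,-0.0395,1,0,0,0.02,0,0,-0.0395,1]'

```text
clock: 8.2
position: [0.5139, 0.0392, 0.0637]
tcp_rot: [-3.141, 0.0, 1.458]
contact_force: [-0.2, 0.0, 0.3]
finger_gap: 0.093
finger_force: 0.0
```

Call:
arm_command --commands '[0,0,0.02,0,0,-0.035,1,0,0,0.02,0,0,-0.035,1,0,0,0.02,0,0,-0.035,1,0,0,0,0,0,0,1,0,0,0,0,0,0,1,0,0,0,0,0,0,1,0,0,0,0,0,0,1,0,0,0,0,0,0,1,0,0,0,0,0,0,1,0,0,0,0,0,0,1]'

```text
clock: 9.03
position: [0.5141, 0.0392, 0.049]
tcp_rot: [3.141, 0.0, 1.781]
contact_force: [-0.2, 0.2, -0.0]
finger_gap: 0.093
finger_force: 0.0
```

```bash
python3 - <<'E'
from h import *
st();im=snap('t7')
q,a,r,_=blob(im,*RED);c=cal('t7');print(q,a,r,at(c,q,.024),tri([(c,q),(cal('t6'),blob(cv2.imread('pics/t6.png'),*RED)[0])]))
E
```

```text
9.03 [0.5141 0.0392 0.049 ] [3.141 0.    1.781] [ 0.03 -0.14  1.97 -0.    1.3  -0.18] F [-0.2  0.2 -0. ] gap 0.093 0.0
[252.89563472 222.82639237] 1993 ((252.5, 222.5), (35.0, 57.0), 90.0) [0.51228231 0.04164555 0.024     ] (array([0.51252243, 0.03919677, 0.01874876]), np.float64(0.00032663464566342774))
```

Call:
arm_command --commands '[0,0,0.04,0,0,0,1,0,0,0.05,0,0,0,1,0,0,0.04,0,0,0,1,0,0,0.024,0,0,0,1,0,0,0,0,0,0,0.5,0,0,0,0,0,0,0.3,0,0,0,0,0,0,0.2,0,0,0,0,0,0,0,0,0,0,0,0,0,0,0,0,0,0,0,0,0]'

```text
clock: 9.92
position: [0.5142, 0.0392, 0.0107]
tcp_rot: [3.141, 0.0, 1.781]
contact_force: [-0.9, -0.5, 0.3]
finger_gap: 0.0574
finger_force: 0.0
```

Call:
arm_command --commands '[0,0,0,0,0,0,0,0,0,0,0,0,0,0,0,0,0,0,0,0,0,0,0,0,0,0,0,0,0,0,0,0,0,0,0,0,0,0,0,0,0,0,0,0,0,0,0,0,0,0,0,0,0,0,0,0,0,0,0,0,0,0,0,0,0,0,0,0,0,0]'

```text
clock: 10.75
position: [0.5141, 0.0393, 0.0104]
tcp_rot: [3.142, 0.0, 1.781]
contact_force: [-0.1, -0.7, 1.5]
finger_gap: 0.034
finger_force: 10.0
```

Call:
arm_command --commands '[0,0,-0.03,0,0,0,0,0,0,-0.08,0,0,0,0,0,0,-0.1,0,0,-0.039,0,0,0,-0.1,0,0,-0.039,0,0,0,-0.1,0,0,-0.039,0,0,0,-0.03,0,0,-0.039,0,0,0,0,0,0,-0.039,0,0,0,0,0,0,-0.039,0,0,0,0,0,0,-0.039,0,0,0,0,0,0,-0.039,0]'

```text
clock: 11.58
position: [0.514, 0.0393, 0.121]
tcp_rot: [3.141, 0.0, 2.768]
contact_force: [-1.2, 0.1, -0.6]
finger_gap: 0.0339
finger_force: 10.0
```

Call:
arm_command --commands '[0,0,0,0,0,-0.039,0,0,0,0,0,0,-0.039,0,0,0,0,0,0,-0.039,0,-0.04,-0.1,0,0,0,0,0,0,-0.15,0,0,0,0,0,0,-0.15,0,0,0,0,0,0,-0.15,0,0,0,0,0,0,-0.15,0,0,0,0,0,0,-0.15,0,0,0,0,0,0,-0.07,0,0,0,0,0]'

```text
clock: 12.42
position: [0.5207, -0.1944, 0.121]
tcp_rot: [-3.141, 0.0, 3.127]
contact_force: [0.4, 0.3, -0.5]
finger_gap: 0.0337
finger_force: 10.0
```

```bash
python3 - <<'E'
from h import *
env.read_camera('scene');env.read_camera('scene')
st();im=snap('j1')
cv2.imwrite('pics/j1b.png',cv2.resize(im,None,fx=1.5,fy=1.5,interpolation=2))
E
```

```text
12.52 [ 0.5208 -0.1935  0.1207] [-3.141 -0.     3.126] [-0.4  -0.1   1.82 -0.    1.42 -1.96] F [-0.5  0.5 -0.6] gap 0.0341 10.0
```

View pics/j1b.png

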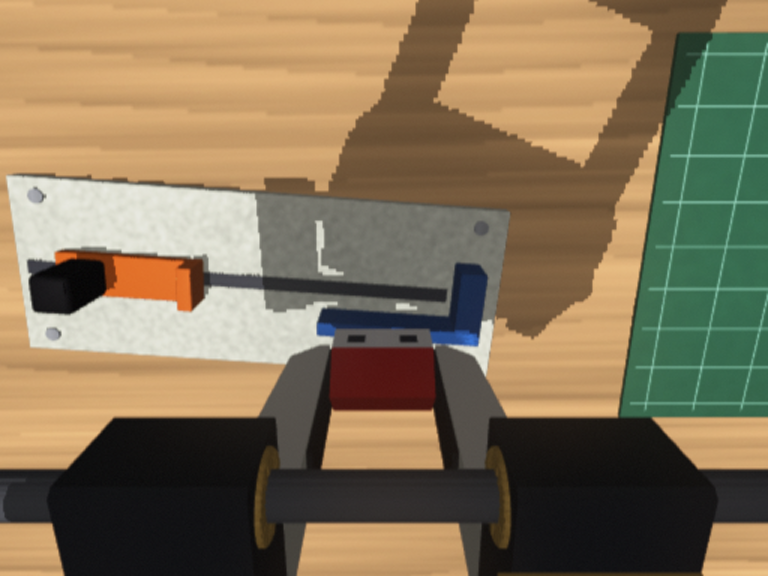

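```bash
cat >> h.py <<'E'
def P(n,u,v,z): return at(cal(n),(u/1.5,v/1.5),z)
E
python3 - <<'E'
from h import *
TL,TR,BL=[P('j1',u,v,.01) for u,v in [(8,176),(509,211),(31,346)]]
print(TL,TR,BL,np.linalg.norm(TR-TL),np.linalg.norm(BL-TL))
d=TR-TL;yj=np.arctan2(d[1],d[0])-np.pi/2;print('jig yaw',np.degrees(yj))
c,s=np.cos(yj),np.sin(yj);R=np.array([[c,-s],[s,c]])
O=[TL[:2]-R@[-.05,-.135],TR[:2]-R@[-.05,.135],BL[:2]-R@[.05,-.135]];print('jig O',np.round(O,4))
O=np.mean(O,0)
J=lambda u,v,z:np.round(R.T@(P('j1',u,v,z)[:2]-O)*1e3,1)
for n,u,v,z in [('fence start inner top',320,309,.034),('stop face/top front',458,264,.034),('stop top back',486,266,.034),('pusher face top',202,261,.032),('pusher plate top back',180,262,.032),('slot R',447,295,.01),('knob fr',104,262,.054),('knob fl',58,258,.054),('knob bl',31,279,.054),('knob br',78,287,.054)]:
    print(n,J(u,v,z))
E
```

```text
[ 0.46089917 -0.38984791  0.01      ] [ 0.48343242 -0.1242166   0.01      ] [ 0.55853762 -0.39905795  0.01      ] 0.2665853341719581 0.09807187201913171
jig yaw -4.8487371598165465
jig O [[ 0.5221 -0.2596]
 [ 0.5218 -0.263 ]
 [ 0.5201 -0.2603]]
fence start inner top [ 4.9 35.7]
stop face/top front [-24.3 104.8]
stop top back [-24.2 119.1]
pusher face top [-16.2 -25.5]
pusher plate top back [-14.9 -36.7]
slot R [  0.5 104.8]
knob fr [-19.  -63.6]
knob fl [-19.4 -84.8]
knob bl [ -8.2 -98.7]
knob br [ -5.7 -77. ]
```

Call:
arm_command --commands '[-0.08,0,0,0,0,0.022,0,-0.08,0,0,0,0,0,0,0,0,0,0,0,0,0,0,0,0,0,0,0,0,0,0,0,0,0,0,0,0,0,0,0,0,0,0,0,0,0,0,0,0,0,0,0,0,0,0,0,0,0,0,0,0,0,0,0,0,0,0,0,0,0,0]'

```text
clock: 13.4
position: [0.5609, -0.1928, 0.1205]
tcp_rot: [-3.141, 0.0, 3.06]
contact_force: [-0.5, 0.8, 0.3]
finger_gap: 0.0342
finger_force: 10.0
```

```bash
python3 - <<'E'
from h import *
st();im=snap('j2');a=cv2.imread('pics/j1.png')
# crops: j2 rows 40:260 cols 0:350 at 2.2x
cv2.imwrite('pics/j2b.png',cv2.resize(im[30:290,0:360],None,fx=2.2,fy=2.2,interpolation=cv2.INTER_CUBIC))
E
```

```text
13.4 [ 0.5609 -0.1928  0.1205] [-3.141  0.     3.06 ] [-0.37 -0.02  1.74 -0.    1.42 -1.86] F [-0.5  0.8  0.3] gap 0.0342 10.0
```

View pics/j2b.png

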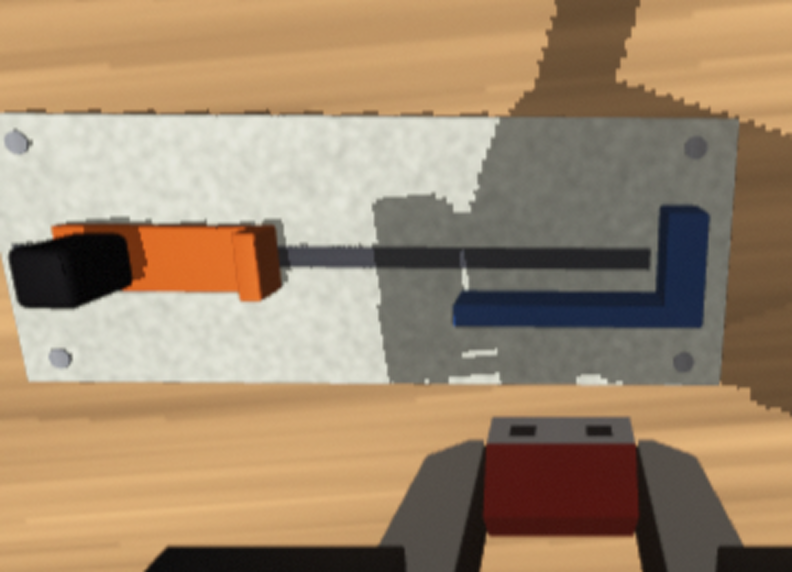

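```bash
cat > j.py <<'E'
from h import *
def Q(u,v,z,n='j2'): return at(cal(n),(u/2.2,30+v/2.2),z)
if __name__=='__main__':
    TR,BR,BL=[Q(u,v,.01) for u,v in [(738,119),(720,384),(28,381)]];TL=P('j1',8,176,.01)
    TR1=P('j1',509,211,.01)
    print(TR,TR1,BR,BL,TL);print('len',np.linalg.norm(BR-BL),'wid',np.linalg.norm(TR-BR))
    uv=lambda u,v:(u/2.2,30+v/2.2)
    for n,a,b in [('TR',(509,211),(738,119)),('BL',(31,346),(28,381)),('fence start bottom',(320,309),(462,291))]:
        print(n,tri([(cal('j1'),(a[0]/1.5,a[1]/1.5)),(cal('j2'),uv(*b))]))
    e=BR-BL;yj=np.arctan2(e[1],e[0])-np.pi/2;print('yaw',np.degrees(yj))
    c,s=np.cos(yj),np.sin(yj);R=np.array([[c,-s],[s,c]])
    Os=[TR[:2]-R@[-.05,.135],BR[:2]-R@[.05,.135],BL[:2]-R@[.05,-.135]];print(np.round(Os,4));O=np.mean(Os,0)
    for n,u,v,z in [('fence start bot (12,35)',462,291,.01),('fence start top (12,35)',455,303,.034),('corner bot (12,108)',657,292,.01),('stop top (-28,108)',664,209,.034),('slot end (0,?)',650,258,.01),('pusher top fr far',253,230,.032),('pusher plate top near right',262,299,.032),('plate top near left',240,300,.032),('plate top far left',236,230,.032),('knob tl',10,248,.054),('knob tr',72,247,.054),('knob br',78,304,.054),('knob bl',19,308,.054)]:
        print(n,np.round(R.T@(Q(u,v,z)[:2]-O)*1e3,1))
E
python3 j.py
```

```text
[ 0.4841574  -0.12387752  0.01      ] [ 0.48343242 -0.1242166   0.01      ] [ 0.58243099 -0.13190693  0.01      ] [ 0.55935254 -0.39967842  0.01      ] [ 0.46089917 -0.38984791  0.01      ]
len 0.26876417757653703 wid 0.09860105899964434
TR (array([ 0.48430341, -0.12281012,  0.00475988]), np.float64(0.00011270532224012808))
BL (array([ 0.56050729, -0.40256205,  0.00580065]), np.float64(0.00029183569151430675))
fence start bottom (array([ 0.53712983, -0.22791214,  0.01225627]), np.float64(0.0007310801564938309))
yaw -4.925983145412536
[[ 0.5224 -0.2627]
 [ 0.521  -0.2621]
 [ 0.5211 -0.2609]]
fence start bot (12,35) [13.  35.6]
fence start top (12,35) [11.7 36.2]
corner bot (12,108) [ 13.  108.6]
stop top (-28,108) [-20.6 106.5]
slot end (0,?) [  0.2 105.5]
pusher top fr far [-12.7 -31. ]
pusher plate top near right [ 11.1 -30.7]
plate top near left [ 11.5 -38.3]
plate top far left [-12.7 -36.7]
knob tl [-10.1 -97.8]
knob tr [-10.5 -78.6]
knob br [  7.6 -80.1]
knob bl [  9. -99.]
```

Call:
arm_command --commands '[0.07,-0.035,0,0,0,0.0014,0,0.075,-0.034,0,0,0,0,0,0,0,0.06,0,0,0,0,0,0,0.08,0,0,0,0,0,0,0.06,0,0,0,0,0,0,0,0,0,0,0,0,0,0,0,0,0,0,0,0,0,0,0,0,0,0,0,0,0,0,0,0,0,0,0,0,0,0,0]'

```text
clock: 14.28
position: [0.524, -0.2071, 0.0715]
tcp_rot: [-3.141, 0.001, 3.056]
contact_force: [-0.7, -0.3, -0.2]
finger_gap: 0.0334
finger_force: 10.0
```

```bash
cat > k.py <<'E'
from h import *
O=np.array([.5215,-.262]);a=np.radians(-4.93);R=np.array([[np.cos(a),-np.sin(a)],[np.sin(a),np.cos(a)]])
def tj(p): return np.round(R.T@(np.array(p)[:2]-O)*1e3,1)
E
python3 - <<'E'
from k import *
L=[]
for i in range(3): st();s=env.get_state();print(tj(s['position']));im=snap('j3')
q,ar,r,_=blob(im,*RED);print(q,r)
b,ar,r,pts=blob(im,*BLU);print('blue',ar,r,pts.min(0),pts.max(0))
E
```

```text
14.28 [ 0.524  -0.2071  0.0715] [-3.141e+00  1.000e-03  3.056e+00] [-0.42 -0.05  1.85 -0.    1.34 -1.91] F [-0.7 -0.3 -0.2] gap 0.0334 10.0
[-2.3 54.9]
14.33 [ 0.5239 -0.207   0.0713] [-3.141e+00  1.000e-03  3.056e+00] [-0.42 -0.05  1.85  0.    1.34 -1.91] F [ 0.3  0.1 -0.7] gap 0.034 10.0
[-2.3 55. ]
14.38 [ 0.5238 -0.207   0.0711] [-3.141e+00  1.000e-03  3.056e+00] [-0.42 -0.05  1.85  0.    1.34 -1.91] F [ 0.6 -0.3 -0.2] gap 0.0335 10.0
[-2.5 55. ]
[254.51201672 252.03657262] ((254.5, 252.0), (40.0, 71.0), 90.0)
blue 2057 ((336.55419921875, 224.1148681640625), (60.08856201171875, 74.13064575195312), 46.30195236206055) [289. 185.] [360. 249.]
```

Call:
arm_command --commands '[0.004,0,0.03,0,0,0,0,0,0,0.06,0,0,0,0,0,0,0.06,0,0,0,0,0,0,0.03,0,0,0,0,0,0,0.02,0,0,0,0,0,0,0.008,0,0,0,0,0,0,0,0,0,0,0,0,0,0,0,0,0,0,0,0,0,0,0,0,0,0,0,0,0,0,0,0]'

```text
clock: 15.27
position: [0.5228, -0.207, 0.019]
tcp_rot: [-3.141, 0.001, 3.055]
contact_force: [0.6, 0.1, 0.0]
finger_gap: 0.034
finger_force: 10.0
```

```bash
python3 - <<'E'
from k import *
st();s=env.get_state();print(tj(s['position']));im=snap('j4')
cv2.imwrite('pics/j4b.png',cv2.resize(im[150:330,100:430],None,fx=2.4,fy=2.4,interpolation=cv2.INTER_CUBIC))
E
```

```text
15.27 [ 0.5228 -0.207   0.019 ] [-3.141e+00  1.000e-03  3.055e+00] [-0.42 -0.    1.9  -0.    1.24 -1.91] F [0.6 0.1 0. ] gap 0.034 10.0
[-3.4 55. ]
```

View pics/j4b.png

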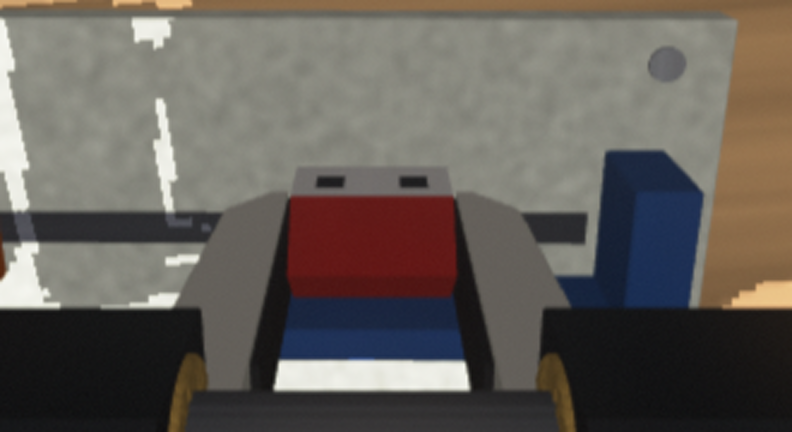

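Call:
arm_command --commands '[-0.002,0,0,0,0,0,0,-0.002,0,0,0,0,0,0,-0.002,0,0,0,0,0,0,-0.002,0,0,0,0,0,0,-0.002,0,0,0,0,0,0,0,0,0,0,0,0,0,0,0,0,0,0,0,0,0,0,0,0,0,0,0,0,0,0,0,0,0,0,0,0,0,0,0,0,0]'

```text
clock: 16.15
position: [0.525, -0.207, 0.0184]
tcp_rot: [3.142, -0.0, 3.056]
contact_force: [0.2, 0.8, -0.0]
finger_gap: 0.034
finger_force: 10.0
```

```bash
python3 - <<'E'
from k import *
for i in range(4):
    st();s=env.get_state();print(tj(s['position']));im=snap('j5')
E
```

```text
16.15 [ 0.525  -0.207   0.0184] [ 3.142 -0.     3.056] [-0.42  0.01  1.89 -0.    1.24 -1.91] F [ 0.2  0.8 -0. ] gap 0.034 10.0
[-1.2 55.1]
16.2 [ 0.525  -0.207   0.0184] [ 3.142 -0.     3.056] [-0.42  0.01  1.89  0.    1.24 -1.91] F [ 0.3 -0.  -0.9] gap 0.0337 10.0
[-1.2 55.1]
16.25 [ 0.525  -0.207   0.0184] [-3.142 -0.     3.056] [-0.42  0.01  1.89 -0.    1.24 -1.91] F [-0.1  0.5  0.2] gap 0.034 10.0
[-1.2 55.1]
16.3 [ 0.525  -0.207   0.0184] [ 3.142 -0.     3.056] [-0.42  0.01  1.89 -0.    1.24 -1.91] F [-0.4 -0.8 -0.4] gap 0.0339 10.0
[-1.2 55.1]
```

No contact yet; nudging on.

Call:
arm_command --commands '[-0.002,0,0,0,0,0,0,-0.002,0,0,0,0,0,0,-0.002,0,0,0,0,0,0,0,0,0,0,0,0,0,0,0,0,0,0,0,0,0,0,0,0,0,0,0,0,0,0,0,0,0,0,0,0,0,0,0,0,0,0,0,0,0,0,0,0,0,0,0,0,0,0,0]'

```text
clock: 17.18
position: [0.5265, -0.2072, 0.0184]
tcp_rot: [-3.142, -0.0, 3.056]
contact_force: [-0.4, 0.0, -0.0]
finger_gap: 0.0339
finger_force: 10.0
```

Call:
arm_command --commands '[-0.002,0,0,0,0,0,0,-0.002,0,0,0,0,0,0,0,0,0,0,0,0,0,0,0,0,0,0,0,0,0,0,0,0,0,0,0,0,0,0,0,0,0,0,0,0,0,0,0,0,0,0,0,0,0,0,0,0,0,0,0,0,0,0,0,0,0,0,0,0,0,0]'

```text
clock: 18.02
position: [0.527, -0.2072, 0.0182]
tcp_rot: [3.141, -0.001, 3.055]
contact_force: [-5.0, 1.7, 2.4]
finger_gap: 0.0336
finger_force: 10.0
```

Call:
arm_command --commands '[0.001,0,0.003,0,0,0,0,0,0,0,0,0,0,0,0,0,0,0,0,0,0.5,0,0,0,0,0,0,0.5,0,0,0,0,0,0,0.5,0,0,0,0,0,0,0.5,0,0,-0.03,0,0,0,0.5,0,0,-0.1,0,0,0,0.5,0,0,-0.12,0,0,0,0.5,0,0,-0.12,0,0,0,0.5]'

```text
clock: 18.85
position: [0.5269, -0.2071, 0.1115]
tcp_rot: [3.141, -0.001, 3.055]
contact_force: [0.4, 0.4, -0.0]
finger_gap: 0.0466
finger_force: 0.0
```

```bash
python3 - <<'E'
from k import *
env.read_camera('scene');env.read_camera('scene')
st();s=env.get_state();print(tj(s['position']));im=snap('j6')
q,ar,r,pts=blob(im,*RED);print(q,ar,r,at(cal('j6'),q,.031),tj(at(cal('j6'),q,.031)))
q,ar,r,pts=blob(im,*ORA);print('ora',q,ar,r)
E
```

```text
18.95 [ 0.5292 -0.208   0.1161] [-3.139  0.007  3.056] [-0.42 -0.07  1.8   0.    1.41 -1.9 ] F [ 0.4 -1.1  0.1] gap 0.0466 0.0
[ 3.  54.4]
[255.65921788 189.30885874] 1253 ((256.0, 188.99998474121094), (43.99999237060547, 27.999996185302734), -0.0) [ 0.52467456 -0.20689296  0.031     ] [-1.6 55.2]
ora [113.1679353  184.12511893] 2102 ((100.44181823730469, 187.2578887939453), (99.41271209716797, 34.20882797241211), 1.023030161857605)
```

Call:
arm_command --commands '[0.003,-0.056,0,0,0,0,0.55,0,-0.1,0,0,0,0,0.55,0,-0.12,0,0,0,0,0.55,0,-0.12,0,0,0,0,0.55,0,-0.12,0,0,0,0,0.55,0,-0.06,0,0,0,0,0.55,0,0,0,0,0,0,0.55,0,0,0,0,0,0,0.55,0,0,0,0,0,0,0.55,0,0,0,0,0,0,0.55]'

```text
clock: 19.83
position: [0.5142, -0.3496, 0.1099]
tcp_rot: [3.141, -0.0, 3.056]
contact_force: [0.4, -0.0, -0.4]
finger_gap: 0.0515
finger_force: 0.0
```

```bash
python3 - <<'E'
from k import *
st();s=env.get_state();print(tj(s['position']));im=snap('k1');c=cal('k1')
q,ar,r,pts=blob(im,*ORA);print('ora',q,ar,r)
# dark knob above gripper: threshold in central window
g=im.max(2);m=(g<40).astype(np.uint8);m[262:]=0
n,l,S,C=cv2.connectedComponentsWithStats(m)
for k in range(1,n):
    if S[k,4]>150: print(S[k],C[k])
cv2.imwrite('pics/k1b.png',cv2.resize(im[60:300,120:400],None,fx=2.4,fy=2.4,interpolation=cv2.INTER_CUBIC))
E
```

```text
19.83 [ 0.5142 -0.3496  0.1099] [ 3.141 -0.     3.056] [-0.64  0.05  1.69  0.    1.4  -2.12] F [ 0.4 -0.  -0.4] gap 0.0515 0.0
[  0.3 -87.9]
ora [287.37007206 190.81814328] 2359 ((279.0, 194.5), (35.0, 102.0), 90.0)
[  0 157  12  31 195] [  3.95897436 175.29230769]
[236 182  28  37 965] [249.58445596 200.24766839]
[331 187  69   7 377] [362.21485411 189.63129973]
[194 234  13  28 197] [201.48730964 250.96446701]
[303 234  13  28 197] [307.58375635 250.95939086]
```

View pics/k1b.png

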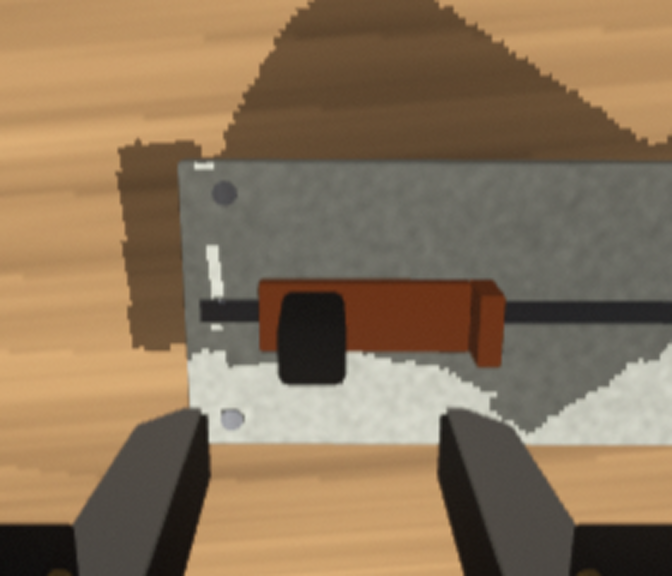

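```bash
python3 - <<'E'
from k import *
c=cal('k1')
for q in [(236,218.5),(264,218.5),(250,218.5)]: p=at(c,q,.054);print(p,tj(p))
E
```

```text
[ 0.52002597 -0.3629545   0.054     ] [   7.2 -100.7]
[ 0.52167885 -0.3435523   0.054     ] [  7.2 -81.2]
[ 0.52085236 -0.35325403  0.054     ] [  7.2 -91. ]
```

Call:
arm_command --commands '[0.004,-0.008,0.04,0,0,0,0.55,0,0,0.08,0,0,0,0.55,0,0,0.09,0,0,0,0.55,0,0,0.07,0,0,0,0.55,0,0,0.048,0,0,0,0.55,0,0,0,0,0,0,0,0,0,0,0,0,0,0,0,0,0,0,0,0,0,0,0,0,0,0,0,0,0,0,0,0,0,0,0]' --force 20

```text
clock: 20.72
position: [0.5134, -0.3528, 0.0293]
tcp_rot: [-3.141, 0.001, 3.056]
contact_force: [0.3, 0.0, -0.9]
finger_gap: 0.0223
finger_force: 0.0
```

Call:
arm_command --commands '[0,0,0,0,0,0,0,0,0,0,0,0,0,0,0,0,0,0,0,0,0,0,0,0,0,0,0,0,0,0,0,0,0,0,0,0,0,0,0,0,0,0,0,0,0,0,0,0,0,0,0,0,0,0,0,0,0,0,0,0,0,0,0,0,0,0,0,0,0,0]'

```text
clock: 21.55
position: [0.5134, -0.3528, 0.0291]
tcp_rot: [-3.141, 0.001, 3.055]
contact_force: [0.4, 0.3, 5.3]
finger_gap: 0.0202
finger_force: 20.0
```

Call:
arm_command --commands '[0,0.02,0,0,0,0,0,0,0.04,0,0,0,0,0,0,0.05,0,0,0,0,0,0,0.05,0,0,0,0,0,0,0.04,0,0,0,0,0,0,0.02,0,0,0,0,0,0,0.01,0,0,0,0,0,0,0.01,0,0,0,0,0,0,0,0,0,0,0,0,0,0,0,0,0,0,0]'

```text
clock: 22.38
position: [0.5187, -0.2927, 0.0291]
tcp_rot: [-3.141, 0.001, 3.056]
contact_force: [1.1, 1.4, 7.0]
finger_gap: 0.0199
finger_force: 20.0
```

```bash
python3 - <<'E'
from k import *
st();s=env.get_state();print(tj(s['position']));im=snap('k2')
q,ar,r,pts=blob(im,*RED);print(q,ar,r,tj(at(cal('k2'),q,.031)))
E
```

```text
22.38 [ 0.5187 -0.2927  0.0291] [-3.141e+00  1.000e-03  3.056e+00] [-0.56  0.06  1.82  0.    1.26 -2.04] F [1.1 1.4 7. ] gap 0.0199 20.0
[ -0.1 -30.8]
[414.65876106 244.01132743] 2825 ((415.4999694824219, 243.5), (78.99998474121094, 38.99999237060547), -0.0) [-2.6 53.5]
```

Call:
arm_command --commands '[0,0.016,0,0,0,0,0,0,0.016,0,0,0,0,0,0,0.016,0,0,0,0,0,0,0.016,0,0,0,0,0,0,0.016,0,0,0,0,0,0,0.016,0,0,0,0,0,0,0.016,0,0,0,0,0,0,0.016,0,0,0,0,0,0,0.016,0,0,0,0,0,0,0.012,0,0,0,0,0]'

```text
clock: 23.27
position: [0.5221, -0.2541, 0.0291]
tcp_rot: [-3.141, 0.002, 3.055]
contact_force: [1.5, -1.6, 5.0]
finger_gap: 0.0198
finger_force: 20.0
```

Call:
arm_command --commands '[0,0.004,0,0,0,0,0,0,0.004,0,0,0,0,0,0,0.003,0,0,0,0,0,0,0,0,0,0,0,0,0,0,0,0,0,0,0,0,0,0,0,0,0,0,0,0,0,0,0,0,0,0,0,0,0,0,0,0,0,0,0,0,0,0,0,0,0,0,0,0,0,0]'

```text
clock: 24.1
position: [0.5223, -0.2514, 0.0291]
tcp_rot: [-3.141, 0.002, 3.055]
contact_force: [1.8, -0.0, 6.1]
finger_gap: 0.0201
finger_force: 20.0
```

```bash
python3 - <<'E'
from k import *
st();s=env.get_state();print(tj(s['position']));im=snap('k3')
q,ar,r,pts=blob(im,*RED);print(q,ar,r,tj(at(cal('k3'),q,.031)))
E
```

```text
24.1 [ 0.5223 -0.2514  0.0291] [-3.141e+00  2.000e-03  3.055e+00] [-0.49  0.03  1.85  0.    1.26 -1.98] F [ 1.8 -0.   6.1] gap 0.0201 20.0
[-0.1 10.6]
[400.80198777 243.95795107] 2616 ((402.0, 244.0), (40.0, 72.0), 90.0) [-2.5 87.7]
```

Call:
arm_command --commands '[0,0.002,0,0,0,0,0,0,0.002,0,0,0,0,0,0,0.002,0,0,0,0,0,0,0.002,0,0,0,0,0,0,0,0,0,0,0,0,0,0,0,0,0,0,0,0,0,0,0,0,0,0,0,0,0,0,0,0,0,0,0,0,0,0,0,0,0,0,0,0,0,0,0]'

```text
clock: 24.98
position: [0.5225, -0.2495, 0.0291]
tcp_rot: [-3.141, 0.002, 3.055]
contact_force: [1.9, -1.0, 5.5]
finger_gap: 0.02
finger_force: 20.0
```

Call:
arm_command --commands '[0,0.002,0,0,0,0,0,0,0.002,0,0,0,0,0,0,0,0,0,0,0,0,0,0,0,0,0,0,0,0,0,0,0,0,0,0,0,0,0,0,0,0,0,0,0,0,0,0,0,0,0,0,0,0,0,0,0,0,0,0,0,0,0,0,0,0,0,0,0,0,0]'

```text
clock: 25.82
position: [0.5226, -0.2485, 0.0291]
tcp_rot: [-3.141, 0.002, 3.055]
contact_force: [1.9, -0.5, 6.1]
finger_gap: 0.0198
finger_force: 20.0
```

Call:
arm_command --commands '[0,0.002,0,0,0,0,0,0,0.002,0,0,0,0,0,0,0,0,0,0,0,0,0,0,0,0,0,0,0,0,0,0,0,0,0,0,0,0,0,0,0,0,0,0,0,0,0,0,0,0,0,0,0,0,0,0,0,0,0,0,0,0,0,0,0,0,0,0,0,0,0]'

```text
clock: 26.65
position: [0.5226, -0.2483, 0.0292]
tcp_rot: [-3.139, 0.002, 3.055]
contact_force: [0.7, -7.5, 4.2]
finger_gap: 0.0198
finger_force: 20.0
```

Call:
arm_command --commands '[0,0.002,0,0,0,0,0,0,0,0,0,0,0,0,0,0,0,0,0,0,0,0,0,0,0,0,0,0,0,0,0,0,0,0,0,0,0,0,0,0,0,0,0,0,0,0,0,0,0,0,0,0,0,0,0,0,0,0,0,0,0,0,0,0,0,0,0,0,0,0]'

```text
clock: 27.48
position: [0.5226, -0.2483, 0.0292]
tcp_rot: [-3.139, 0.002, 3.055]
contact_force: [1.0, -11.4, 3.5]
finger_gap: 0.02
finger_force: 20.0
```

Call:
arm_command --commands '[0,0,0,0,0,0,0.45,0,0,0,0,0,0,0.45,0,0,0,0,0,0,0.45,0,0,0,0,0,0,0.45,0,0,0,0,0,0,0.45,0,0,-0.03,0,0,0,0.45,0,0,-0.08,0,0,0,0.45,0,0,-0.1,0,0,0,0.45,0,0,-0.1,0,0,0,0.45,0,0,-0.1,0,0,0,0.45]'

```text
clock: 28.32
position: [0.522, -0.2465, 0.1324]
tcp_rot: [3.142, 0.0, 3.056]
contact_force: [0.1, 0.6, 0.1]
finger_gap: 0.0421
finger_force: 0.0
```

Call:
arm_command --commands '[0,0.06,-0.02,0,0,0,0.45,0,0.08,0,0,0,0,0.45,0,0.06,0,0,0,0,0.45,0,0,0,0,0,0,0.45,0,0,0,0,0,0,0.45,0,0,0,0,0,0,0.45,0,0,0,0,0,0,0.45,0,0,0,0,0,0,0.45,0,0,0,0,0,0,0.45,0,0,0,0,0,0,0.45]'

```text
clock: 29.15
position: [0.5263, -0.1972, 0.1355]
tcp_rot: [3.142, -0.0, 3.055]
contact_force: [-0.2, 0.2, -0.3]
finger_gap: 0.0418
finger_force: 0.0
```

```bash
python3 - <<'E'
from k import *
st();s=env.get_state();print(tj(s['position']));im=snap('k4');c=cal('k4')
for n,col in (('red',RED),('ora',ORA),('blue',BLU)):
    q,ar,r,pts=blob(im,*col);print(n,ar,r,pts.min(0),pts.max(0),tj(at(c,q,.031)))
v=int(blob(im,*RED)[0][1])
for w in (v-6,v,v+6): print(w,[tuple(int(x) for x in im[w,u]) for u in range(195,340,5)])
E
```

```text
29.15 [ 0.5263 -0.1972  0.1355] [ 3.142 -0.     3.055] [-0.4  -0.1   1.79 -0.    1.45 -1.89] F [-0.2  0.2 -0.3] gap 0.0418 0.0
[-0.7 65. ]
red 1103 ((285.5, 188.0), (43.0, 28.0), -0.0) [264. 174.] [307. 202.] [-1.6 90.5]
ora 1801 ((220.0, 186.5), (31.0, 90.0), 90.0) [175. 171.] [265. 202.] [-5.1 45.7]
blue 1490 ((272.0, 187.0), (50.0, 104.0), 90.0) [220. 162.] [324. 212.] [ 6.6 95.1]
181 [(23, 24, 26), (23, 25, 26), (22, 26, 30), (27, 53, 111), (25, 53, 111), (26, 53, 111), (26, 53, 111), (26, 54, 111), (26, 53, 110), (25, 52, 110), (24, 52, 110), (25, 53, 110), (22, 44, 91), (23, 51, 109), (23, 39, 87), (20, 23, 78), (21, 24, 79), (21, 24, 78), (21, 23, 77), (20, 22, 76), (21, 24, 78), (20, 23, 76), (19, 21, 75), (65, 39, 27), (65, 37, 26), (65, 39, 27), (97, 103, 103), (100, 109, 110), (60, 88, 115)]
187 [(25, 27, 28), (22, 23, 25), (22, 24, 27), (26, 54, 111), (27, 54, 111), (39, 91, 183), (26, 54, 111), (23, 51, 109), (26, 53, 110), (25, 53, 110), (24, 51, 109), (28, 54, 112), (25, 47, 92), (26, 54, 111), (23, 35, 80), (22, 23, 78), (23, 25, 79), (21, 23, 78), (22, 23, 78), (20, 22, 76), (20, 22, 79), (21, 23, 78), (22, 23, 78), (67, 40, 28), (67, 40, 29), (66, 40, 28), (97, 105, 105), (102, 110, 110), (57, 82, 108)]
193 [(27, 28, 30), (23, 25, 27), (23, 25, 27), (27, 54, 110), (27, 54, 109), (27, 55, 111), (26, 53, 109), (26, 53, 110), (25, 53, 109), (26, 53, 109), (26, 53, 110), (25, 52, 109), (24, 44, 89), (26, 54, 111), (23, 35, 76), (21, 23, 66), (21, 24, 66), (22, 23, 65), (20, 23, 66), (22, 24, 66), (22, 24, 65), (20, 23, 65), (21, 22, 65), (66, 40, 29), (65, 39, 28), (67, 40, 29), (101, 110, 110), (102, 110, 111), (57, 84, 108)]
```

```bash
python3 -c "
from workcell import env
print(env.hand_in())"
```

```text
the job is handed in; nothing more can be done
None
```

The job is handed in at about 29 s on the robot's clock: the red house was regripped on the mat and is now in the jig, eave against or within about a millimetre of the fence. The pusher was pressed home to about 11 N and let go, and the last wrist image shows the house still tight between pusher and end stop.

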